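Load the slide scanner and send its drawer home

TASK

Load the slide cassette into the scanner's extended drawer: hook its yellow tongue under the yellow lip at a tilt, swing the other end down until the cassette lies flat in its pocket, and let go. Then hold the orange release lever down to unlock the drawer and push the drawer fully home, leaving the lever sprung back up and the cassette still seated, and without disturbing the bottle, the tip box or the dishes.

Things in the scene. Friction and masses are not known exactly. Their poses are not given: they have to be found in the camera images.
- scanner: White slide scanner, fixed: a low box 250 mm wide (its y), 130 mm high, with a 212 mm high hump from 120 mm behind the front face. Origin: on the table under the centre of its front face; +x points into the machine (the drawer comes out along -x). Opening in the front 140 mm wide, 20 to 118 mm above the table.
- drawer (a joint): Travel of the drawer: 0 home, 0.20 m fully out (along the scanner's -x). It starts out and locked: with the release lever up it goes in no more than about 2 mm. Unlocked, about 4 N moves it and it stays where left; it moves some 1 kg. Once 20 mm in, the lever may be let up and the drawer still goes on in. At home it meets a firm stop.
- release_lever (a joint): Press angle of the orange release lever: 0 up (at rest), 0.085 rad fully down. A spring holds it up: about 3.5 N on the pad to start, 6.5 N fully down. The drawer is free from about 0.045 rad on (pad 5.5 mm down); fully down is 10.5 mm. It springs back when let go.
- lever_pad (a point): Centre of the upper face of the lever's orange pad, in front of the drawer's white panel. Pad: 40 mm (x) by 60 mm (y), 6 mm thick, its top 80 mm above the table; this point is 25 mm in front of the panel's face. The lever travels with the drawer. Axes nearly the drawer's: x into the scanner, z up. A finger holding the pad down can at the same time push on the panel's face behind it.
- drawer_front (a point): Point on the outer face of the drawer's white front panel, centred, 97 mm above the table (42 mm above the deck). The panel is 150 mm wide, 8 mm thick and its top is 115 mm above the table. Axes: x into the scanner, z up.
- pocket (a point): Where the cassette's origin comes when seated: on the drawer's deck (55 mm above the table), mid pocket; moves with the drawer. x towards the scanner, z up. A ridge 6 mm high and thick ends the pocket at x = -62.5 mm, the panel's inner face is at -98.5 mm; side guides 8 mm high at y = +-42 mm. A seated cassette has 2.5 mm of play each way in x, 4 mm in y.
- lip (a point): Middle of the front edge of the yellow lip at the rear of the pocket, on its underside: 70 mm along +x from pocket and 12 mm above the deck. The lip is 90 mm wide (y), 4 mm thick and reaches 11 mm forward from the pocket's rear wall. The tongue goes under it; because of lip and ridge the cassette cannot be dropped in level. Moves with the drawer.
- cassette: Loose white cassette with two glass slides, 0.18 kg: body 120 mm (x) by 76 mm (y) by 10 mm thick, with a blue grip rib along x down the middle, 60 mm long, 14 mm wide, from 10 to 34 mm above the underside (pinch it across y, from above). Origin: centre of the body's underside; z up. From its +x end the yellow tongue sticks out 18 mm, 50 mm wide, 5 mm thick, flush with the underside.
- tongue (a point): Tip of the cassette's yellow tongue, at the underside: 78 mm along +x from the cassette's origin. Axes as the cassette's.
- bottle: Bystander: white plastic bottle with a red cap, 72 mm diameter, about 170 mm high. Origin: centre of its underside.
- tip_box: Bystander: pipette tip box, 87 x 122 x 74 mm, blue rim. Origin: centre of its underside.
- dishes: Bystander: stack of culture dishes, 90 mm diameter, 47 mm high. Origin: centre of its underside.

How it is judged:
By the outcome, as a careful person would: the job done as asked, in the order asked, and still so for the second after the job is handed in, with the robot touching nothing.
It also fails if it takes over 56 s, if anything falls off the work surface, if the arm or the gripper's body presses on something with over 40 N, if the wrist force passes 120 N, or if a joint passes its speed limit or range.

ROBOT

A 7-joint arm with a two-finger parallel gripper is mounted at the origin on the work surface. World frame = base frame: x ahead of the robot, y to its left, z up, the work surface at z = 0. Lengths are in mm, angles in rad, forces in N, time in s.
With the tool pointing down it reaches from about 425 to 875 mm from the base axis. Payload 4.7 kg.
Tool frame: the origin (TCP) lies at the very end of the fingers, on their centre line; the grasp point (between the pads) lies 19 mm behind it; z points along the fingers, y is the line along which they close (so a half turn about z gives the same grasp; the last joint's range is limited). The gripper opens to 87 mm and grips with 3 to 60 N. Pads are 19 mm wide; open, the fingers measure 117 mm over their backs; the gripper's body (75 mm by 190 mm) begins 51 mm behind the grasp point.
Start: joints at [-1.255, 0.321, -0.07, 1.45, 0.023, 1.371, -0.057], TCP at [193.233, 620.634, 222.587] pointing down, gripper open.
Joint ranges: [-2.86, 2.86], [-0.3, 2.09], [-1.38, 1.24], [0.06, 2.45], [-1.56, 4.7], [0.09, 2.05], [-2.69, 2.69]. Speed limits (rad/s): [2.57, 2.57, 3.14, 3.14, 3.14, 3.14, 3.14].

INTERFACE

Orientations are given as a unit quaternion [x, y, z, w].
In Python, from cell import env, cams, order gives the robot as it stands.
- The arm moves only by the shell command python3 -m jog 'ROWS' [OPENING]. ROWS is JSON, a list of rows, each a list of 4 numbers: the shift along the tool's x, y, z in m, then the turn about the tool's z in degrees. A call has exactly 5 rows; each row shifts and turns the commanded pose from where the row before left it, along the tool's axes as they then stand; what a row does not reach is not made up. A row lasts 1/10 s, in which the tool goes at most 50 mm and 8.59 degrees, less where a joint would pass 70% of its speed; a pose out of reach is approached as far as the arm can. A call with a gripper value outside its range is refused whole. OPENING is the finger opening in m, from 0 to 0.087, set as the call begins (- or left out, the last holds). The fingers move at their own pace and stop on an object; the grip force is fixed at half the most. Time passes only in rows, so rows that do not move let the fingers close, or fill a call up. It gives the time, the measured TCP pose, the force, the opening and the grip force at its end, in the units of the state.
- env.state(): the state, without advancing time (a new reading comes with each control period).
- cams.snapshot(name): name is "scene" or "top" or "wrist"; returns a dict with "image" (384x512x3 uint8, blue, green, red), "K" (3x3 intrinsics, pixels), "rvec" (rotation vector, rad) and "tvec" (3), from world to camera coordinates, as OpenCV has them. Camera axes: x right, y down, z forward; pixel columns grow to the right and rows downward; lengths in mm; the calibration is good to about 2 mm. A picture is of the moment at which its call begins. There is no depth.
- order.job_done(): hands the job in; it is judged then, once.
Trained networks look in the newest picture that a camera, given by its name, has taken for a name from the list of things; names that differ only in an ending like _2 or _b are one class to them, and where a whole thing is asked for, a point or a joint stands for the part that bears it (a point fixed in the world has none). Each returns a list of dicts, best first, with "score" (0 to 1); they miss things now and then, are a little off and sometimes report something else, mostly with a low value. They report only what shows in the picture. A call takes as long as a camera call.
- cams.recognise(thing, camera): "point" ([column, row] in pixels, amid what is visible of it).
The state is a dict: "t": time; "joint_pos": joint angles; "joint_vel": joint speeds; "effort": joint torques, N m; "ee_pos": TCP position; "orientation": TCP orientation; "ft_force": force on the tool from outside, world axes, zero at the start; "torque": the same for the moment, N m; "finger_gap": opening from 0.0 (shut) to 1.0 (fully open); "grasp_force": force on a finger pad.
Only numpy, scipy, OpenCV 4.12 (cv2) and the standard library are available. Lean on these libraries where they do the work, as an engineer would, in place of code of your own. Each camera call takes 0.05 s, during which the arm holds its last target. There are 200 camera calls.

## Working session

There is one attempt and no reset: what is moved stays moved. The work goes in short steps, Python scripts to look and compute and a shell command to move; the robot and the scene stay as the last step left them, time stands still between calls to the robot, and variables do not carry over. Pictures are saved under pics/ and viewed, at most 13 in all, crops included, and the job is handed in when it is done.

```bash
ls; mkdir -p pics
cat > h.py <<'E'
import numpy as np, cv2
from cell import env, cams, order
def P(s):
    R=cv2.Rodrigues(np.array(s["rvec"],float))[0]; return np.array(s["K"],float),R,np.array(s["tvec"],float).ravel()
def ray(s,uv,z):
    K,R,t=P(s); c=-R.T@t; d=R.T@np.linalg.inv(K)@np.array([uv[0],uv[1],1.]); return c+d*(z-c[2])/d[2]
def proj(s,p):
    K,R,t=P(s); q=K@(R@np.array(p,float)+t); return q[:2]/q[2]
E
python3 - <<'E'
from h import *
S={}
for n in("scene","top"):
    s=cams.snapshot(n); cv2.imwrite(f"pics/{n}1.png",s["image"]);S[n]=s
    K,R,t=P(s); print(n,(-R.T@t).round(), K[0,0])
    for th,z in(("scanner",130),("lever_pad",80),("drawer_front",97),("pocket",55),("lip",67),("cassette",20),("tongue",3),("bottle",85),("tip_box",40),("dishes",25)):
        r=cams.recognise(th,n)[:2]
        print(th,[(np.round(x["point"]),round(x["score"],2),ray(s,x["point"],z)[:2].round()) for x in r])
st=env.state(); print(st["t"],st["ee_pos"],st["orientation"])
E
```

```text
pics
scene [1163. -187.  779.] 362.13550396072276
scanner [(array([355., 200.]), 0.69, array([657., 202.])), (array([130., 226.]), 0.18, array([ 579., -327.]))]
lever_pad []
drawer_front [(array([261., 209.]), 0.56, array([590., -15.]))]
pocket [(array([260., 210.]), 0.71, array([556.,  -7.]))]
lip [(array([262., 210.]), 0.56, array([568.,  -6.]))]
cassette [(array([131., 228.]), 0.86, array([ 484., -348.]))]
tongue [(array([135., 229.]), 0.55, array([ 478., -343.])), (array([229., 296.]), 0.18, array([ 746., -143.]))]
bottle [(array([229., 298.]), 0.86, array([ 796., -148.]))]
tip_box [(array([127., 298.]), 0.68, array([ 706., -365.]))]
dishes [(array([171., 181.]), 0.88, array([ 340., -221.]))]
top [ 358.  -20. 1476.] 474.0380717030849
scanner [(array([174., 168.]), 0.94, array([578., 216.]))]
lever_pad [(array([287., 189.]), 0.58, array([ 529., -111.]))]
drawer_front [(array([248., 185.]), 0.58, array([538.,   5.]))]
pocket [(array([251., 185.]), 0.97, array([543.,  -4.])), (array([366., 137.]), 0.29, array([ 700., -354.]))]
lip [(array([248., 183.]), 0.69, array([546.,   3.]))]
cassette [(array([361., 213.]), 0.77, array([ 468., -346.]))]
tongue [(array([356., 212.]), 0.89, array([ 470., -332.])), (array([368., 138.]), 0.44, array([ 710., -372.]))]
bottle [(array([301., 106.]), 0.62, array([ 784., -151.]))]
tip_box [(array([365., 136.]), 0.82, array([ 705., -356.])), (array([300., 107.]), 0.55, array([ 793., -152.]))]
dishes [(array([317., 258.]), 0.72, array([ 327., -208.])), (array([250., 184.]), 0.59, array([551.,  -1.]))]
1.1 [193.18647224 620.62580729 222.58277261] [1.50292117e-01 9.88641633e-01 1.44107772e-05 1.80679896e-05]
```

Run:
```python
import cv2
a=cv2.imread("pics/top1.png")[90:290,130:400]; cv2.imwrite("pics/topc.png",cv2.resize(a,(800,593),interpolation=cv2.INTER_CUBIC))
```

```text
(no output)
```

View pics/topc.png

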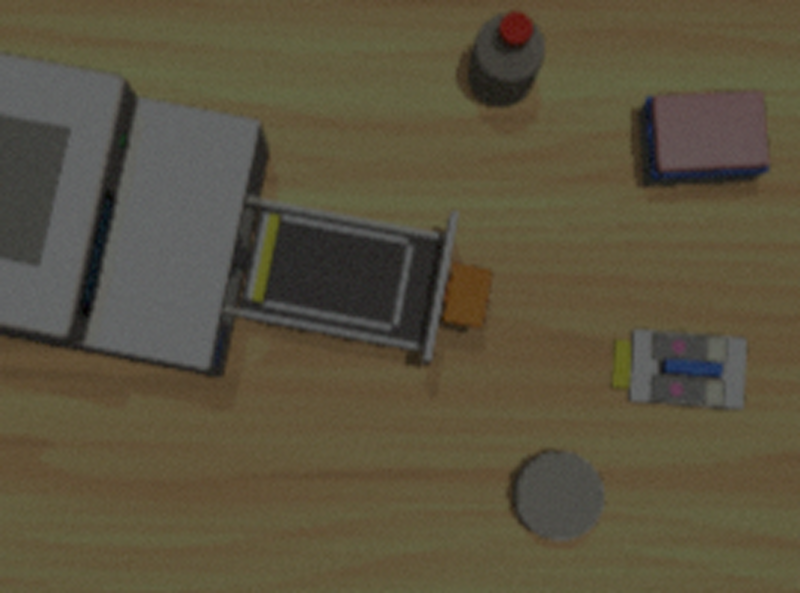

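View pics/scene1.png

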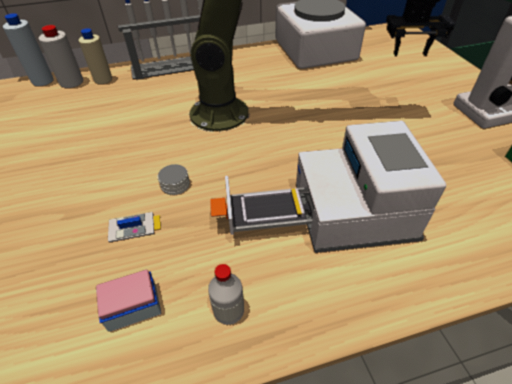

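The crops show: the drawer extends toward -y with the lip at crop (267,257), the panel at (440,287) and the pad at (467,295). The cassette's rib is at (692,367), with its tongue pointing at the drawer. The bottle, tip box and dishes are clear of the path.

Run:
```python
from h import *
s=cams.snapshot("top")
def c(u,v,z): return ray(s,(130+u/2.963-.3,90+v/2.963-.3),z)[:2]
for n,u,v,z in[("panelA",456,213,115),("panelB",430,360,115),("padNearA",491,268,80),("padNearB",484,326,80),("lipA",275,216,71),("lipB",258,300,71),("ridgeA",409,240,61),("ridgeB",394,326,61),("scA",262,123,130),("scB",216,374,130),("ribR",722,369,34),("ribL",664,366,34),("tongueA",615,340,3),("tongueB",613,387,3),("bodyRA",745,338,10),("bodyRB",741,408,10),("bodyLA",634,330,10),("bodyLB",631,402,10)]: print(n,c(u,v,z).round(1))
```

```text
panelA [605.9 -98.5]
panelB [460.6 -75.2]
padNearA [ 557.  -136.4]
padNearB [ 498.4 -130.1]
lipA [606.8  82.6]
lipB [520.7  97.1]
ridgeA [586.7 -54. ]
ridgeB [498.3 -40.4]
scA [688.5  93.8]
scB [441.7 130.1]
ribR [ 463.7 -379.4]
ribL [ 465.6 -319.6]
tongueA [ 494.2 -274.4]
tongueB [ 444.7 -272.3]
bodyRA [ 498.6 -409.9]
bodyRB [ 425.2 -404.8]
bodyLA [ 504.5 -293.2]
bodyLB [ 429.  -289.9]
```

```bash
cat > /dev/null; python3 -m jog '[[0,0,-0.012,8.3],[0,0,-0.012,8.3],[0,0,-0.012,8.3],[0,0,-0.012,8.3],[0,0,-0.012,8.3]]' 0.05
python3 -m jog '[[0,0,-0.012,8.3],[0,0,-0.012,8.3],[0,0,-0.012,8.3],[0,0,-0.012,8.5],[-0.036,0.033,0,0]]'
```

```text
t: 1.65
ee_pos: [193.2, 620.6, 283.1]
orientation: [0.493, 0.87, 0.0, 0.0]
ft_force: [0.2, -0.5, -0.4]
finger_gap: 0.637
grasp_force: 0.0
t: 2.15
ee_pos: [218.2, 588.1, 330.9]
orientation: [0.718, 0.696, 0.0, -0.003]
ft_force: [0.4, 0.6, 0.3]
finger_gap: 0.579
grasp_force: 0.0
```

```bash
R='x'; 
python3 -m jog '[[-0.036,0.033,0,0],[-0.036,0.033,0,0],[-0.036,0.033,0,0],[-0.036,0.033,0,0],[-0.036,0.033,0,0]]' | sed -n 2p
python3 -m jog '[[-0.036,0.033,0,0],[-0.036,0.033,0,0],[-0.036,0.033,0,0],[-0.036,0.033,0,0],[-0.036,0.033,0,0]]' | sed -n 2p
python3 -m jog '[[-0.036,0.033,0,0],[-0.036,0.033,0,0],[-0.045,-0.014,0,0],[-0.045,-0.014,0,0],[-0.045,-0.014,0,0]]' | sed -n 2p
python3 -m jog '[[-0.045,-0.014,0,0],[-0.045,-0.014,0,0],[-0.045,-0.014,0,0],[-0.045,-0.014,0,0],[-0.045,-0.014,0,0]]' | sed -n 2p
python3 -m jog '[[-0.045,-0.014,0,0],[-0.045,-0.014,0,0],[0,0,-0.0,0],[0,0,0,0],[0,0,0,0]]'
```

```text
ee_pos: [383.8, 395.5, 330.9]
ee_pos: [541.8, 209.4, 331.0]
ee_pos: [556.4, 1.3, 330.1]
ee_pos: [477.4, -220.6, 330.9]
t: 4.65
ee_pos: [447.7, -306.3, 330.4]
orientation: [0.72, 0.694, 0.0, -0.0]
ft_force: [0.5, 0.5, 0.6]
finger_gap: 0.577
grasp_force: 0.0
```

Run:
```python
from h import *
s=cams.snapshot("wrist"); cv2.imwrite("pics/w1.png",s["image"])
K,R,t=P(s); print((-R.T@t).round(),R.round(2).tolist(),K[0,0])
for th,z in(("cassette",20),("tongue",3)):
    print(th,[(np.round(x["point"]),round(x["score"],2),ray(s,x["point"],z)[:2].round(1)) for x in cams.recognise(th,"wrist")[:2]])
```

```text
[ 450. -225.  493.] [[1.0, -0.04, 0.0], [-0.03, -0.96, 0.29], [-0.01, -0.29, -0.96]] 276.3470658356604
cassette [(array([267., 174.]), 0.78, array([ 464.4, -339.3]))]
tongue [(array([267., 174.]), 0.89, array([ 465.7, -342.9]))]
```

View pics/w1.png

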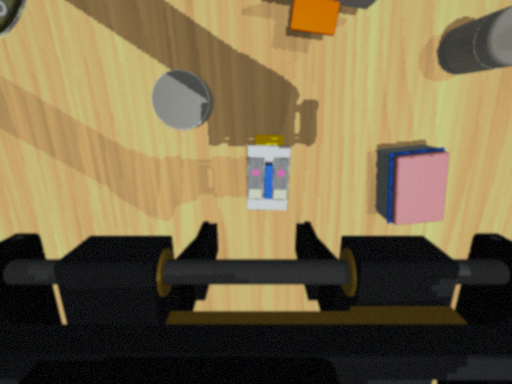

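```bash
python3 - <<'E'
from h import *
s=cams.snapshot("wrist")
for n,u,v,z in[("rib",268.7,180.5,34),("ribtop",269,162,34),("ribbot",268.5,199,34),("bodyBL",247.5,209.5,10),("bodyBR",288,210,10),("bodyTL",248,146,10),("bodyTR",290.5,147,10),("tip",268.5,134.5,5)]: print(n,ray(s,(u,v),z)[:2].round(1))
E
python3 -m jog '[[-0.011,0.0037,0.036,0],[-0.011,0.0037,0.036,0],[-0.011,0.0037,0.036,0],[-0.011,0.0037,0.036,0],[-0.011,0.0037,0.036,0]]' 0.04
```

```text
rib [ 466.9 -346.7]
ribtop [ 468.1 -314.6]
ribbot [ 465.8 -380.2]
bodyBL [ 427.  -407.6]
bodyBR [ 502.6 -411.2]
bodyTL [ 433.1 -289.7]
bodyTR [ 507.1 -294.1]
tip [ 469.5 -271.7]
t: 5.35
ee_pos: [464.2, -362.8, 149.1]
orientation: [0.72, 0.694, 0.0, 0.0]
ft_force: [1.0, 0.9, 0.5]
finger_gap: 0.464
grasp_force: 0.0
```

```bash
python3 -m jog '[[0,0.001,0.03,0.4],[0,0,0.03,0],[0,0,0.03,0],[0,0,0.025,0],[0,0,0.012,0]]' |sed -n 2p
python3 -m jog '[[0,0,0.008,0],[0,0,0,0],[0,0,0,0],[0,0,0,0],[0,0,0,0]]' 
python3 -m jog '[[0,0,0,0],[0,0,0,0],[0,0,0,0],[0,0,0,0],[0,0,0,0]]' 0.004
python3 -m jog '[[0,0,0,0],[0,0,-0.005,0],[0,0,-0.01,0],[0,0,-0.02,0],[0,0,-0.03,0]]'
```

```text
ee_pos: [463.7, -361.5, 21.0]
t: 6.35
ee_pos: [465.0, -363.8, 16.6]
orientation: [0.723, 0.691, 0.0, 0.001]
ft_force: [0.1, -0.1, -0.7]
finger_gap: 0.458
grasp_force: 0.0
t: 6.85
ee_pos: [464.5, -363.4, 15.6]
orientation: [0.723, 0.691, 0.0, 0.0]
ft_force: [0.7, 0.5, 1.2]
finger_gap: 0.158
grasp_force: 29.9
t: 7.35
ee_pos: [463.0, -362.7, 80.3]
orientation: [0.723, 0.691, -0.001, -0.002]
ft_force: [0.6, -0.2, -1.3]
finger_gap: 0.161
grasp_force: 29.9
```

```bash
python3 -m jog '[[0,0,-0.03,2],[0,0,-0.03,2],[0,0,-0.03,2],[0,0,-0.03,0.2],[0.041,0.0035,0,0]]' |sed -n 2,3p
python3 -m jog '[[0.041,0.0035,0,0],[0.041,0.0035,0,0],[0.041,0.0035,0,0],[0.041,0.0035,0,0],[0.041,0.0035,0,0]]' |sed -n 2,3p
python3 -m jog '[[0.041,0.0035,0,0],[0.041,0.0035,0,0],[0,0,0,0],[0,0,0,0],[0,0,0,0]]'
python3 - <<'E'
from h import *
s=cams.snapshot("wrist"); cv2.imwrite("pics/w2.png",cv2.resize(s["image"],(800,600),interpolation=cv2.INTER_CUBIC)); np.save("w2.npy",{k:s[k] for k in("K","rvec","tvec")},allow_pickle=True)
for th,z in(("lip",67),("drawer_front",97),("pocket",55),("lever_pad",80),("tongue",170),("cassette",180)):
    print(th,[(np.round(x["point"]),round(x["score"],2),ray(s,x["point"],z)[:2].round(1)) for x in cams.recognise(th,"wrist")[:2]])
E
```

```text
ee_pos: [472.5, -331.6, 206.1]
orientation: [0.763, 0.646, -0.0, 0.005]
ee_pos: [522.5, -122.3, 201.3]
orientation: [0.759, 0.651, 0.001, 0.0]
t: 8.85
ee_pos: [541.8, -45.2, 200.9]
orientation: [0.76, 0.65, -0.0, 0.0]
ft_force: [-0.3, -1.0, -1.7]
finger_gap: 0.16
grasp_force: 29.9
lip [(array([261.,  60.]), 0.97, array([564.3,  77.5]))]
drawer_front [(array([261.,  60.]), 0.65, array([563.4,  73.7]))]
pocket [(array([261.,  56.]), 0.61, array([565.6,  83.4])), (array([258.,  14.]), 0.2, array([568.9, 120.4]))]
lever_pad [(array([260.,  14.]), 0.56, array([568.7, 113.4]))]
tongue [(array([256., 165.]), 0.87, array([547.1,  -4.5]))]
cassette [(array([257., 165.]), 0.94, array([547.9,  -2.5]))]
```

View pics/w2.png

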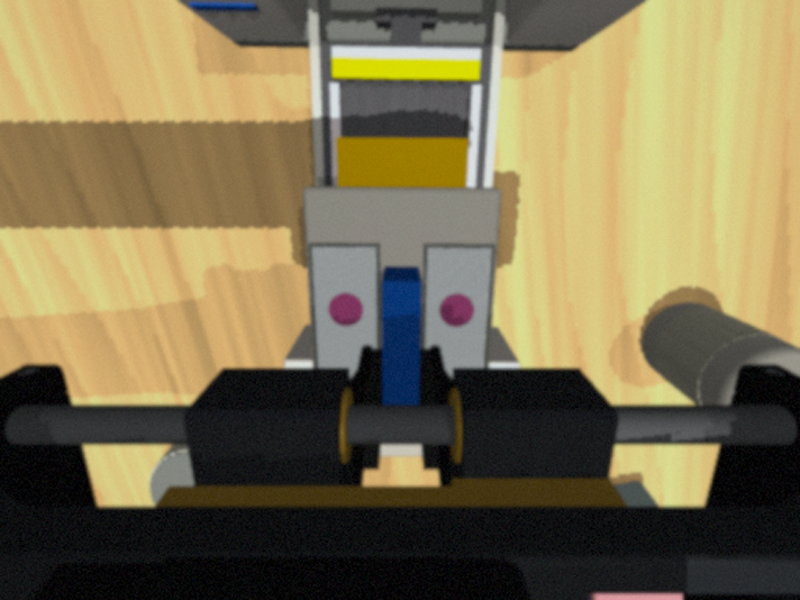

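w2 shows the cassette held roughly level, tongue tip at row 137 (of 600). The lip front edge is at row 80, columns 332–480, and the rib is nearly in line with it.

```bash
cat > fit.py <<'E'
from h import *
from scipy.optimize import least_squares
def fit(s,obs,tcp,ang,show=True):
    # obs: list (cassette pt, (u,v) in 800-scale); params: along-x, along-y offset of origin from TCP, z, pitch(nose down +), yaw
    A=np.radians(ang)
    def pose(q,p):
        yw=A+q[4]; X=np.array([np.cos(yw),np.sin(yw),0]);Y=np.array([-X[1],X[0],0]);Z=np.array([0,0,1.])
        c,n=np.cos(q[3]),np.sin(q[3]); ex=c*X-n*Z; ez=n*X+c*Z
        o=np.array(tcp)+q[0]*np.array([np.cos(A),np.sin(A),0])+q[1]*np.array([-np.sin(A),np.cos(A),0])+np.array([0,0,q[2]])
        return o+p[0]*ex+p[1]*Y+p[2]*ez
    f=lambda q:np.concatenate([proj(s,pose(q,p))-(np.array(u)+.5)/1.5625+.5 for p,u in obs]+[[q[4]*50]])
    r=least_squares(f,[13,0,-15,0,0]); q=r.x
    print("off x,y,z",q[:3].round(1),"pitch,yaw deg",np.degrees(q[3:]).round(1),"rms",np.sqrt((r.fun**2).mean()).round(2),"tip",pose(q,(78,0,0)).round(1))
    return q
E
python3 - <<'E'
from fit import *
s=np.load("w2.npy",allow_pickle=True).item()
fit(s,[((78,25,5),(337,137)),((78,-25,5),(468,137)),((60,38,10),(305,189)),((60,-38,10),(500,189)),((30,7,34),(384,269)),((30,-7,34),(420,269))],[541.8,-45.2,200.9],81.1)
K,R,t=P(s);print((-R.T@t).round(1))
g=lambda u,v,z:ray(s,((u+.5)/1.5625-.5,(v+.5)/1.5625-.5),z)[:2].round(1)
print("lip",g(332,80.5,71),g(480,80.5,71),"guides",g(331,180,63),g(480,180,63), "rails/wall",g(331,47,67),g(482,47,67))
E
```

```text
off x,y,z [ 13.4   0.7 -13.8] pitch,yaw deg [ 6.1 -0.1] rms 1.26 tip [555.4  44.7 178.7]
[553.1  35.1 363.6]
lip [519.5  91.7] [609.2  77.7] guides [505.7  34. ] [604.6  18.5] rails/wall [522.1 110.8] [613.1  96.5]
```

```bash
python3 -m jog '[[0.017,0.002,0.0,0],[0.017,0,0.01,0],[0,0,0.03,0],[0,0,0.03,0],[0,0,0.025,0]]' |sed -n 2,3p
python3 -m jog '[[0,0,0.01,0],[0,0,0,0],[0,0,0,0],[0,0,0,0],[0,0,0,0]]'
python3 - <<'E'
from h import *
s=cams.snapshot("wrist"); cv2.imwrite("pics/w3.png",cv2.resize(s["image"],(800,600),interpolation=cv2.INTER_CUBIC)); np.save("w3.npy",{k:s[k] for k in("K","rvec","tvec")},allow_pickle=True)
E
```

```text
ee_pos: [548.7, -7.6, 103.1]
orientation: [0.758, 0.652, -0.001, -0.001]
t: 10.2
ee_pos: [550.3, -10.1, 96.8]
orientation: [0.759, 0.651, 0.001, 0.001]
ft_force: [0.2, 1.0, -1.6]
finger_gap: 0.157
grasp_force: 29.9
```

View pics/w3.png

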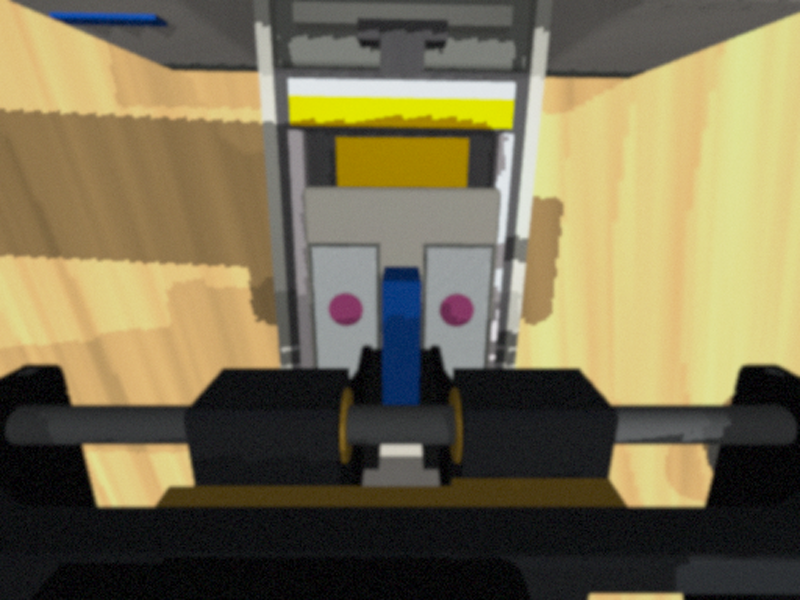

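The cassette is centred on the lip (columns 402 vs 401), and the tongue tip (row 137) is just short of the lip edge (row 129).

Run:
```python
from fit import *
s=np.load("w3.npy",allow_pickle=True).item()
T=np.array([550,-9.8,96.3])
obs=[((78,25,5),(335.5,137)),((78,-25,5),(468.5,137)),((60,38,10),(306,188)),((60,-38,10),(499,188)),((30,7,34),(384,269)),((30,-7,34),(420,269)),((-60,0,0),(400,458))]
fit(s,obs[:6],T,81.1); fit(s,obs,T,81.1)
g=lambda u,v,z:ray(s,((u+.5)/1.5625-.5,(v+.5)/1.5625-.5),z)
X=np.array([.155,.988,0])
for p in (g(289,127.5,71),g(515,129,71)): print(p.round(1),(p-T)@X)
K,R,t=P(s)
```

```text
off x,y,z [ 13.3   0.4 -14.9] pitch,yaw deg [5.2 0. ] rms 1.26 tip [563.7  80.2  74.3]
off x,y,z [ 13.2   0.6 -11.7] pitch,yaw deg [ 6.8 -0.2] rms 1.22 tip [563.7  79.8  75.4]
[519.   92.3  71. ] 96.10735347251585
[610.   77.7  71. ] 95.73399531353662
```

```bash
python3 -m jog '[[0,0,0.008,0],[0,0,0.006,0],[0,0,0.002,0],[0,0,0,0],[0,0,0,0]]'
python3 -m jog '[[0.003,0,0,0],[0.003,0,0,0],[0.003,0,0,0],[0.003,0,0,0],[0,0,0,0]]'
python3 - <<'E'
from h import *
s=cams.snapshot("wrist"); cv2.imwrite("pics/w4.png",cv2.resize(s["image"],(800,600),interpolation=cv2.INTER_CUBIC)); np.save("w4.npy",{k:s[k] for k in("K","rvec","tvec")},allow_pickle=True)
E
```

```text
t: 10.75
ee_pos: [549.3, -10.4, 79.5]
orientation: [0.759, 0.651, -0.0, 0.0]
ft_force: [0.1, -0.5, -1.6]
finger_gap: 0.159
grasp_force: 29.9
t: 11.25
ee_pos: [550.3, -4.0, 80.0]
orientation: [0.76, 0.65, -0.003, 0.002]
ft_force: [-3.7, -10.7, 3.0]
finger_gap: 0.159
grasp_force: 29.9
```

View pics/w4.png

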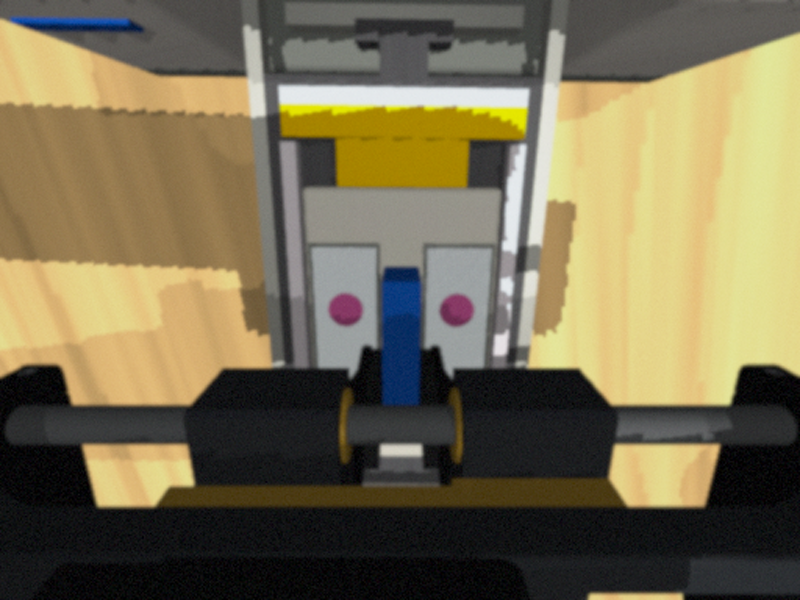

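The tongue met the lip's front face (10 N), so it is higher than the fit says and the tilt is too small. I'll back off and tilt the cassette in the grip by setting its tail on the panel's top edge.

```bash
python3 -m jog '[[-0.008,0,0,0],[-0.007,0,-0.01,0],[0,0,-0.03,0],[0,0,-0.025,0],[-0.013,0,0,0]]' |sed -n 2,4p
python3 -m jog '[[-0.014,0,0,0],[0,0,0,0],[0,0,0.005,0],[0,0,0,0],[0,0,0,0]]' |sed -n 2,4p
python3 -m jog '[[0,0,0.003,0],[0,0,0.003,0],[0,0,0.003,0],[0,0,0.003,0],[0,0,0,0]]' |sed -n 2,4p
```

```text
ee_pos: [550.1, -23.9, 148.7]
orientation: [0.758, 0.652, 0.004, 0.001]
ft_force: [1.3, -1.1, -2.9]
ee_pos: [544.2, -39.3, 138.6]
orientation: [0.759, 0.651, -0.001, -0.0]
ft_force: [1.2, 0.0, -2.5]
ee_pos: [544.9, -38.7, 127.9]
orientation: [0.759, 0.651, 0.001, -0.001]
ft_force: [-1.2, 1.9, 3.0]
```

```bash
python3 -m jog '[[0,0,0.002,0],[0,0,0.002,0],[0,0,0.002,0],[0,0,0.002,0],[0,0,0,0]]' |sed -n 2,4p
python3 -m jog '[[0,0,0.002,0],[0,0,0.002,0],[0,0,0.002,0],[0,0,0.000,0],[0,0,0,0]]' |sed -n 2,4p
python3 - <<'E'
from h import *
s=cams.snapshot("wrist"); cv2.imwrite("pics/w5.png",cv2.resize(s["image"],(800,600),interpolation=cv2.INTER_CUBIC)); np.save("w5.npy",{k:s[k] for k in("K","rvec","tvec")},allow_pickle=True)
E
```

```text
ee_pos: [545.2, -37.6, 120.2]
orientation: [0.759, 0.651, 0.001, -0.001]
ft_force: [-1.4, 5.1, 4.0]
ee_pos: [545.3, -36.8, 114.2]
orientation: [0.759, 0.652, 0.002, -0.001]
ft_force: [-1.2, 6.7, 4.4]
```

View pics/w5.png

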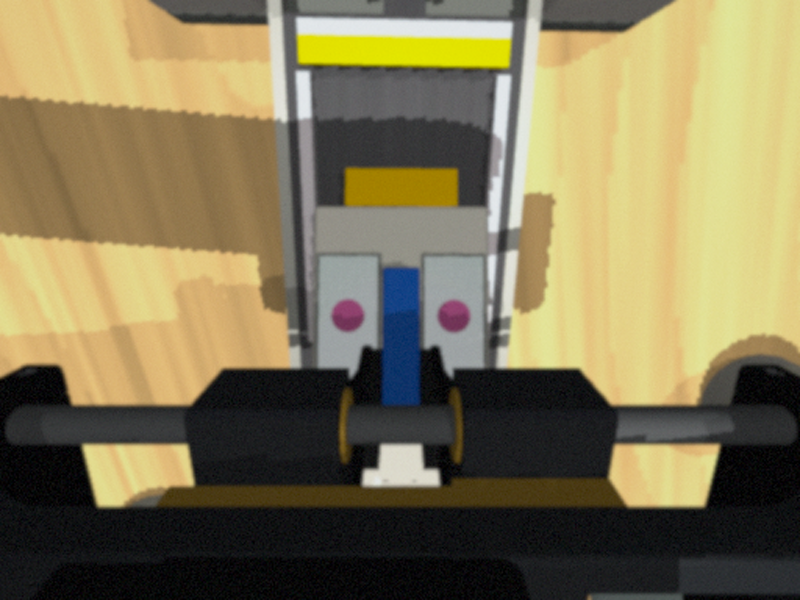

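Run:
```python
from fit import *
s=np.load("w5.npy",allow_pickle=True).item()
T=np.array([545.3,-36.8,114.2])
obs=[((78,25,5),(345,167)),((78,-25,5),(458.5,167)),((60,38,10),(316,206.5)),((60,-38,10),(489,206.5)),((30,7,34),(384,268)),((30,-7,34),(420,268))]
fit(s,obs,T,81.1)
g=lambda u,v,z:ray(s,((u+.5)/1.5625-.5,(v+.5)/1.5625-.5),z)
X=np.array([.155,.988,0])
for p in (g(299,66,71),g(511,67.5,71)): print(p.round(1),(p-T)@X)
```

```text
off x,y,z [  5.2   0.6 -19.9] pitch,yaw deg [18.2  0.2] rms 0.57 tip [556.8  41.7  70. ]
[519.6  91.4  71. ] 122.63895938032458
[609.6  77.   71. ] 122.41546005734563
```

```bash
python3 -m jog '[[0,0,-0.003,0],[0.015,0,0,0],[0.02,0,0,0],[0,0,0.005,0],[0,0,0.005,0]]' |sed -n 2,4p
python3 -m jog '[[0,0,0.003,0],[0,0,0,0],[0,0,0,0],[0,0,0,0],[0,0,0,0]]' |sed -n 2,4p
python3 -m jog '[[0,0,0.001,0],[0,0,0.001,0],[0,0,0.001,0],[0,0,0.001,0],[0,0,0,0]]' |sed -n 2,4p
```

```text
ee_pos: [550.0, -4.8, 105.9]
orientation: [0.759, 0.651, -0.0, 0.0]
ft_force: [-0.0, -0.8, -2.7]
ee_pos: [550.2, -5.6, 103.8]
orientation: [0.759, 0.651, 0.0, 0.0]
ft_force: [-0.3, -0.7, -1.5]
ee_pos: [549.9, -5.3, 99.4]
orientation: [0.759, 0.651, -0.0, -0.0]
ft_force: [-0.0, -0.3, -1.1]
```

```bash
python3 -m jog '[[0,0,0.001,0],[0,0,0.001,0],[0,0,0.0,0],[0,0,0,0],[0,0,0,0]]' |sed -n 2,4p
python3 -m jog '[[0.003,0,0.0,0],[0.003,0,0.0,0],[0.003,0,0.0,0],[0.003,0,0,0],[0,0,0,0]]' |sed -n 2,4p
```

```text
ee_pos: [550.3, -5.8, 98.0]
orientation: [0.759, 0.651, 0.0, 0.0]
ft_force: [-1.2, -1.8, 3.9]
ee_pos: [552.7, 6.7, 98.0]
orientation: [0.759, 0.651, 0.001, 0.001]
ft_force: [0.6, -3.0, 3.6]
```

```bash
python3 -m jog '[[0.002,0,0.0,0],[0.002,0,0.0,0],[0.002,0,0.0,0],[0,0,0,0],[0,0,0,0]]' |sed -n 2,4p
python3 - <<'E'
from h import *
s=cams.snapshot("wrist"); cv2.imwrite("pics/w6.png",cv2.resize(s["image"],(800,600),interpolation=cv2.INTER_CUBIC)); np.save("w6.npy",{k:s[k] for k in("K","rvec","tvec")},allow_pickle=True)
E
```

```text
ee_pos: [553.4, 12.4, 97.9]
orientation: [0.759, 0.651, 0.0, 0.0]
ft_force: [-0.1, -3.1, 5.2]
```

View pics/w6.png

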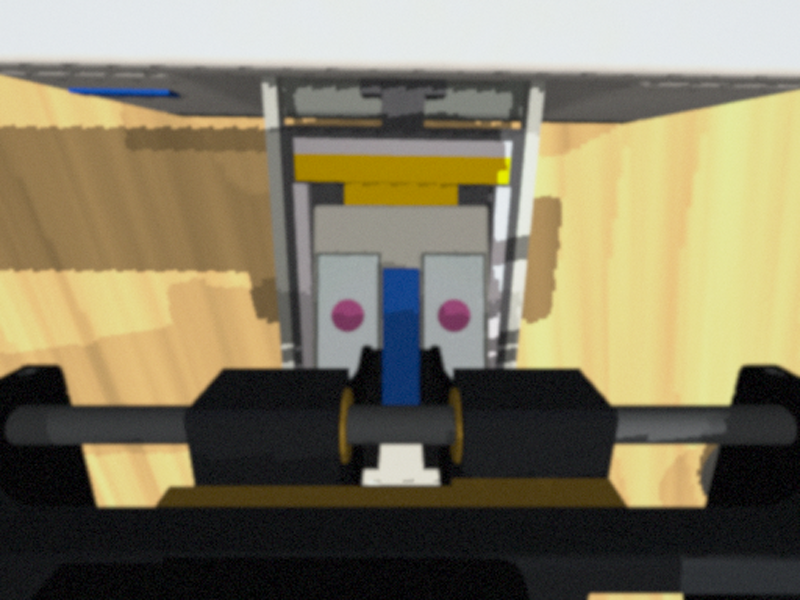

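```bash
python3 -m jog '[[-0.0015,0,0.0026,0],[-0.0015,0,0.0026,0],[-0.0014,0,0.0026,0],[-0.0014,0,0.0026,0],[-0.0014,0,0.0026,0]]' |sed -n 2,4p
python3 -m jog '[[-0.0011,0,0.0025,0],[-0.001,0,0.0025,0],[-0.0009,0,0.0025,0],[-0.0008,0,0.0025,0],[0,0,0,0]]' |sed -n 2,4p
```

```text
ee_pos: [552.1, 5.3, 84.5]
orientation: [0.759, 0.651, 0.0, 0.0]
ft_force: [0.2, -2.9, 3.4]
ee_pos: [550.9, 1.8, 74.1]
orientation: [0.759, 0.651, -0.0, -0.0]
ft_force: [0.9, -0.9, 1.2]
```

```bash
python3 -m jog '[[0,0,0.001,0],[0,0,0.001,0],[0,0,0.001,0],[0,0,0.0005,0],[0,0,0,0]]' |sed -n 2,4p
python3 -m jog '[[0,0,0.001,0],[0,0,0.0005,0],[0,0,0.0,0],[0,0,0,0],[0,0,0,0]]' |sed -n 2,4p
python3 - <<'E'
from h import *
s=cams.snapshot("wrist"); cv2.imwrite("pics/w7.png",cv2.resize(s["image"],(800,600),interpolation=cv2.INTER_CUBIC)); np.save("w7.npy",{k:s[k] for k in("K","rvec","tvec")},allow_pickle=True)
E
```

```text
ee_pos: [551.1, 1.5, 72.6]
orientation: [0.759, 0.651, 0.0, -0.001]
ft_force: [-4.2, -3.7, 14.5]
ee_pos: [551.0, 1.6, 69.4]
orientation: [0.759, 0.651, -0.0, -0.0]
ft_force: [-0.4, -3.0, 3.7]
```

View pics/w7.png

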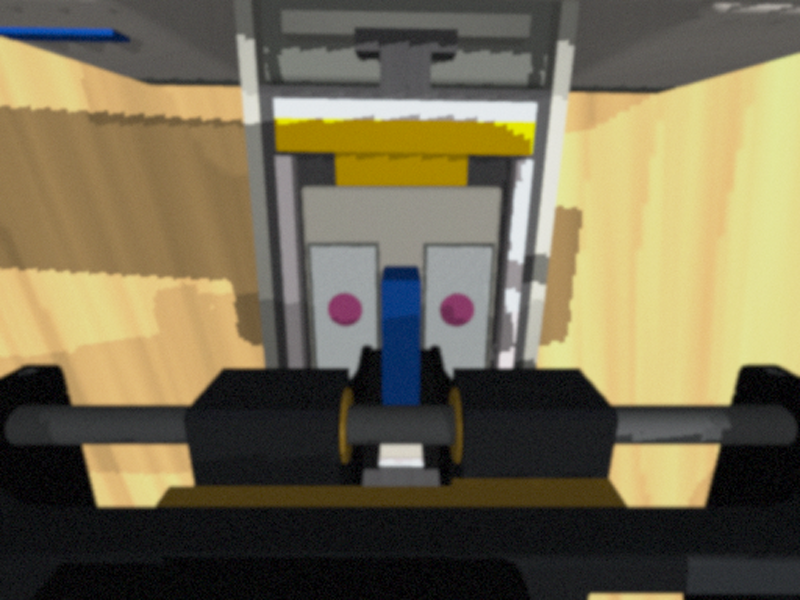

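Flat now: the tongue is under the lip and the contact force dropped as the tail passed the ridge. Release, lift and check.

```bash
python3 -m jog '[[0,0,0,0],[0,0,0,0],[0,0,0,0],[0,0,0,0],[0,0,0,0]]' 0.04
python3 -m jog '[[0,0,-0.01,0],[0,0,-0.03,0],[0,0,-0.04,0],[-0.03,0,-0.03,0],[-0.04,0,0,0]]' |sed -n 2,4p
python3 -m jog '[[-0.04,0,0,0],[-0.02,0,0,0],[0,0,0,0],[0,0,0,0],[0,0,0,0]]' 0.0 |sed -n 2,4p
python3 - <<'E'
from h import *
s=cams.snapshot("wrist"); cv2.imwrite("pics/w8.png",cv2.resize(s["image"],(800,600),interpolation=cv2.INTER_CUBIC)); np.save("w8.npy",{k:s[k] for k in("K","rvec","tvec")},allow_pickle=True)
E
```

```text
t: 19.45
ee_pos: [551.0, 1.9, 69.4]
orientation: [0.759, 0.651, -0.0, -0.0]
ft_force: [-0.2, -0.7, 0.0]
finger_gap: 0.446
grasp_force: 0.0
ee_pos: [543.9, -66.4, 184.9]
orientation: [0.758, 0.653, 0.004, 0.002]
ft_force: [1.0, -0.2, -0.3]
ee_pos: [531.7, -125.1, 179.7]
orientation: [0.758, 0.652, 0.0, -0.0]
ft_force: [-0.5, -0.7, -0.4]
```

View pics/w8.png

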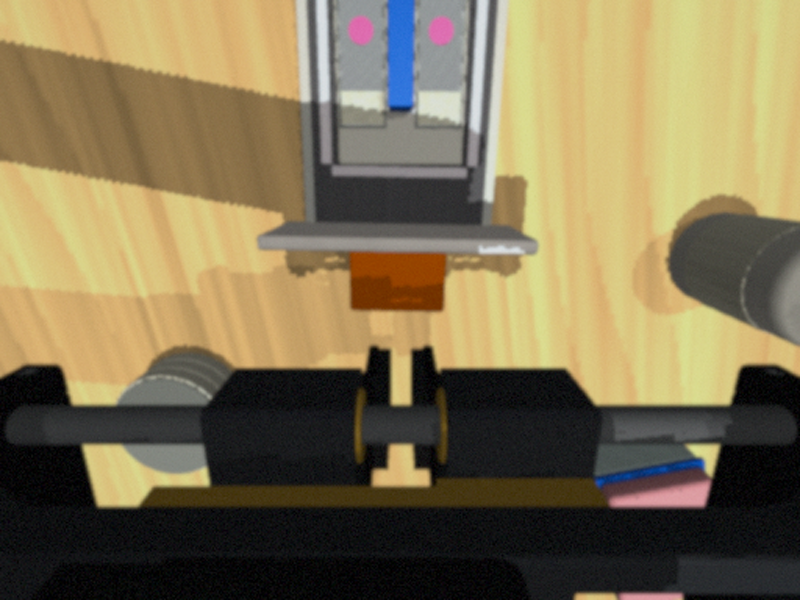

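Cassette sits in the pocket: tail at row 163, just inside the ridge at rows 165–177. The pad spans columns 350–445, rows 252–310, in line with the fingers. Next, over the pad.

```bash
python3 - <<'E'
from h import *
s=np.load("w8.npy",allow_pickle=True).item()
g=lambda u,v,z:ray(s,((u+.5)/1.5625-.5,(v+.5)/1.5625-.5),z)
T=np.array([531.7,-125.1,0]);X=np.array([.155,.988,0]);Y=np.array([.988,-.155,0])
for n,p in(("padnear",g(397.5,310,80)),("paneltop near",g(397,250,110)),("panel top far",g(397,228,115)),("ridge far",g(400,165,61)),("tail top",g(400,163,65))): print(n,((p-T)@X).round(1),((p-T)@Y).round(1))
E
python3 -m jog '[[0.02,0,0.01,0],[0,0,0.03,0],[0,0,0.03,0],[0,0,0.022,0],[0,0,0,0]]' | sed -n 2,6p
```

```text
padnear -6.5 -3.1
paneltop near 37.9 -3.3
panel top far 50.5 -3.3
ridge far 82.4 -1.9
tail top 83.5 -1.9
ee_pos: [532.0, -105.2, 84.5]
orientation: [0.758, 0.652, -0.002, -0.002]
ft_force: [-0.8, -0.0, -0.1]
finger_gap: 0.005
grasp_force: 0.0
```

```bash
python3 -m jog '[[0,-0.0025,0.003,0],[0,0,0.003,0],[0,0,0.003,0],[0,0,0.003,0],[0,0,0,0]]' | sed -n 2,4p
python3 -m jog '[[0.002,0,0.001,0],[0.002,0,0,0],[0.002,0,0,0],[0.002,0,0,0],[0.002,0,0,0]]' | sed -n 2,4p
python3 -m jog '[[0.002,0,0,0],[0.003,0,0,0],[0.003,0,0,0],[0.003,0,0,0],[0.003,0,0,0]]' | sed -n 2,4p
```

```text
ee_pos: [532.7, -107.9, 77.1]
orientation: [0.759, 0.651, 0.001, 0.001]
ft_force: [-2.1, -1.8, 5.7]
ee_pos: [535.1, -100.3, 77.0]
orientation: [0.76, 0.65, 0.001, 0.003]
ft_force: [-0.9, -5.8, 7.1]
ee_pos: [535.2, -99.6, 77.1]
orientation: [0.762, 0.647, -0.005, 0.008]
ft_force: [-4.8, -33.6, 5.6]
```

```bash
python3 -m jog '[[-0.006,0,0,0],[-0.006,0,0,0],[-0.005,0,0,0],[0,0,0.002,0],[0,0,0,0]]' | sed -n 2,4p
python3 -m jog '[[0,0,0.002,0],[0,0,0.002,0],[0,0,0.002,0],[0,0,0,0],[0,0,0,0]]' | sed -n 2,4p
```

```text
ee_pos: [534.8, -101.5, 74.4]
orientation: [0.759, 0.651, 0.001, 0.002]
ft_force: [0.0, -3.3, 6.5]
ee_pos: [534.9, -102.0, 70.4]
orientation: [0.76, 0.65, 0.001, 0.002]
ft_force: [-5.0, -2.2, 20.1]
```

```bash
python3 -m jog '[[0,0,-0.0015,0],[0.002,0,0,0],[0.003,0,0,0],[0.004,0,0,0],[0.004,0,0,0]]' | sed -n 2,4p
python3 -m jog '[[0.005,0,0,0],[0.006,0,0,0],[0.006,0,0,0],[0.006,0,0,0],[0,0,0,0]]' | sed -n 2,4p
```

```text
ee_pos: [537.0, -89.2, 70.8]
orientation: [0.76, 0.65, 0.001, 0.002]
ft_force: [-1.2, -3.0, 12.0]
ee_pos: [541.2, -64.7, 70.9]
orientation: [0.759, 0.651, 0.002, 0.002]
ft_force: [-0.2, -1.0, 10.2]
```

```bash
python3 -m jog '[[-0.004,0,0,0],[0,0,-0.008,0],[0,0,-0.012,0],[0,0,-0.003,0],[0.002,0,0,0]]' | sed -n 2,4p
python3 -m jog '[[0.003,0,0,0],[0.005,0,0,0],[0.006,0,0,0],[0.007,0,0,0],[0.007,0,0,0]]' | sed -n 2,4p
python3 -m jog '[[0.007,0,0,0],[0.007,0,0,0],[0.007,0,0,0],[0.007,0,0,0],[0.007,0,0,0]]' | sed -n 2,4p
python3 -m jog '[[0.007,0,0,0],[0.007,0,0,0],[0.007,0,0,0],[0.007,0,0,0],[0.007,0,0,0]]' | sed -n 2,4p
python3 -m jog '[[0.007,0,0,0],[0.006,0,0,0],[0.005,0,0,0],[0.004,0,0,0],[0.003,0,0,0]]' | sed -n 1,4p
```

```text
ee_pos: [538.1, -66.7, 91.6]
orientation: [0.759, 0.651, 0.0, 0.0]
ft_force: [-0.2, -1.0, 0.5]
ee_pos: [542.5, -38.2, 90.8]
orientation: [0.759, 0.651, -0.0, 0.0]
ft_force: [0.5, -4.4, -0.2]
ee_pos: [548.0, -3.5, 91.1]
orientation: [0.759, 0.651, 0.0, 0.0]
ft_force: [1.5, -3.8, -2.5]
ee_pos: [553.3, 31.1, 91.2]
orientation: [0.759, 0.651, 0.0, 0.0]
ft_force: [2.0, -4.0, -0.9]
t: 27.0
ee_pos: [557.0, 55.7, 91.2]
orientation: [0.759, 0.651, 0.0, 0.0]
ft_force: [2.5, -3.3, 1.3]
```

```bash
python3 -m jog '[[0.005,0,0,0],[0.006,0,0,0],[0.006,0,0,0],[0.006,0,0,0],[0.006,0,0,0]]' | sed -n 2,4p
python3 -m jog '[[0.004,0,0,0],[0.003,0,0,0],[0.003,0,0,0],[0.002,0,0,0],[0.002,0,0,0]]' | sed -n 2,4p
python3 -m jog '[[0.002,0,0,0],[0.002,0,0,0],[0.001,0,0,0],[0.001,0,0,0],[0,0,0,0]]' | sed -n 1,4p
```

```text
ee_pos: [561.4, 84.2, 91.1]
orientation: [0.759, 0.651, 0.0, 0.0]
ft_force: [1.7, -4.3, 1.2]
ee_pos: [563.2, 96.9, 91.0]
orientation: [0.759, 0.651, -0.001, 0.0]
ft_force: [-0.4, -6.7, 2.4]
t: 28.5
ee_pos: [563.1, 97.0, 91.1]
orientation: [0.761, 0.649, -0.004, 0.002]
ft_force: [-2.7, -14.8, 6.4]
```

```bash
python3 -m jog '[[0.002,0,0,0],[0.002,0,0,0],[0.001,0,0,0],[0,0,0,0],[0,0,0,0]]' | sed -n 2,4p
python3 -m jog '[[-0.012,0,0,0],[-0.02,0,0,0],[-0.03,0,0,0],[-0.04,0,-0.03,0],[-0.04,0,-0.04,0]]' | sed -n 2,4p
python3 -m jog '[[-0.04,0,-0.03,0],[-0.04,0,0,0],[-0.04,0,0,0],[0,0,0,0],[0,0,0,0]]' | sed -n 1,4p
python3 - <<'E'
from h import *
a=cams.snapshot("scene")["image"][130:270,190:450]; b=cams.snapshot("top")["image"][120:230,150:320]
cv2.imwrite("pics/end.png",np.vstack([cv2.resize(a,(520,280),interpolation=cv2.INTER_CUBIC),cv2.resize(b,(520,320),interpolation=cv2.INTER_CUBIC)]))
E
```

```text
ee_pos: [563.1, 97.0, 91.1]
orientation: [0.762, 0.648, -0.006, 0.003]
ft_force: [-6.7, -23.3, 10.6]
ee_pos: [541.9, -27.4, 155.5]
orientation: [0.759, 0.651, -0.001, -0.002]
ft_force: [0.5, 0.0, -0.3]
t: 30.0
ee_pos: [525.3, -145.4, 186.2]
orientation: [0.76, 0.65, 0.001, -0.001]
ft_force: [1.0, 0.8, -0.2]
```

View pics/end.png

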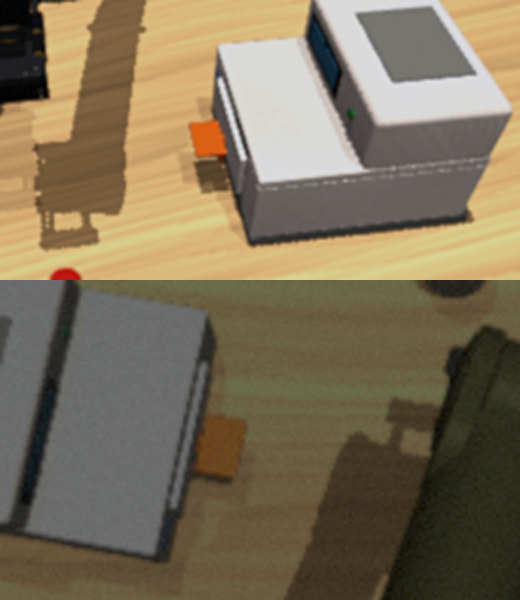

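The drawer is flush with the scanner, the orange lever is up and the arm is clear, so I'm handing in.

```bash
python3 -c "
from cell import order; print(order.job_done())"
```

```text
the job is handed in; nothing more can be done
None
```

I hooked the cassette under the lip at a tilt and swung it flat into its pocket; the drawer is pushed to its stop with the lever back up, and I handed the job in at about 30 s. I saw the cassette in its pocket before pushing but could not see it with the drawer closed, and I did not re-check the bottle, tip box or dishes at the end.

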